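# Set and lock the outrigger leg of a bottle cradle

## Task

The bottle cradle on the cellar bench has a spring-loaded sliding leg: grasp the upright foot plate at its end, draw the leg out until the foot plate is in line with the length marker standing beside it, and hold it there for a moment. Keeping the leg at that mark in your grip, slide the long cam lever that crosses over the foot plate sideways, away from the marker, until it is fully closed against its stop. Finish while still holding the leg at the mark with the lever closed - never let go - and leave the tumbler, the stopper and the little pine box undisturbed.

Things in the scene. Friction and masses are not known exactly. Their poses are not given: they have to be found in the camera images.
- cradle: Fixed bottle cradle: dark wood base 170 x 260 mm carrying a dark bottle lying crosswise (top at 105 mm, nearest side at x = 91 mm) and a dark steel sleeve. Origin on the bench under the sleeve's mouth; x points from the mouth into the cradle (roughly away from the robot, turned up to 0.4 rad), y left, z up. The leg comes out along -x. All points share these axes.
- marker: Length marker, fixed at a different length each time on a flat strip (4 mm high) beside the leg's path at cradle y = -118 mm: a steel base 12 x 22 mm with an upright blade 4 mm thick, top 66 mm above the bench. It stays 22 mm clear of the foot plate's -y edge. Origin on the bench under its middle, axes as the cradle's.
- foot (a point): Middle of the top edge of the foot plate on the leg's end. The plate is bare metal, upright, 12 mm thick along x, 150 mm wide along y (75 mm each side of this point), 3 to 65 mm above the bench. The leg bar joins its +x side 10 mm to +y of this point: 28 mm wide, top 25 mm above the bench, so fingertips kept 28 mm up pass over it. It only slides along x.
- leg (a joint): Travel of the sliding leg (m): 0 = fully in (plate's middle 75 mm in front of the sleeve's mouth), grows as it is drawn out along the cradle's -x, up to 0.080; the marker asks for 0.025 to 0.060. A spring pulls it in with about 4 N at 0 and 7 N at 0.060; let go, it runs back in, even with the lever closed (the clamp is still slack).
- mark (a point): Top of the marker's blade, at the middle of its thickness. The leg is at its length when foot has the same cradle x as this point: the blade in line with the middle of the foot plate's thickness.
- lever (a joint): Travel of the cam lever (m): 0 = fully open, grows as it slides sideways along the cradle's +y (away from the marker); 0.045 = fully closed at its stop. It starts between 0 and 0.006, slides with about 2.5 N of friction and stays where it is left.
- lever_end (a point): Free end of the lever's handle: a dark bar 10 mm wide, 74 to 88 mm above the bench (this point 81), running 225 mm along x, 9 mm above the foot plate, to a block on the sleeve. This end is 190 mm in front of the mouth, 15 mm (open) to 60 mm (closed) to +y of foot. Fingers straddling the plate on the handle's -y side push it with their sides when moved along +y.
- tumbler: Bystander: glass tumbler, 72 mm across, 85 mm high, standing on the bench; origin centre of the underside.
- stopper: Bystander: cork bottle stopper, 40 mm across the head, 44 mm high, standing; origin centre of the underside.
- pinebox: Bystander: closed pine box 90 x 130 x 55 mm; origin centre of the underside.

How it is judged:
By the outcome, as a careful person would: the job done as asked, in the order asked, and still so for the second after the job is handed in, while the arm keeps its last pose, push and grip.
It also fails if it takes over 38 s, if anything falls off the work surface, if the arm or the gripper's body presses on something with over 40 N, if the wrist force passes 120 N, or if a joint passes its speed limit or range.

## Robot

A 6-joint arm with a two-finger parallel gripper is mounted at the origin on the work surface. World frame = base frame: x ahead of the robot, y to its left, z up, the work surface at z = 0. Lengths are in m, angles in degrees, forces in N, time in s.
With the tool pointing down it reaches from about 0.375 to 0.9 m from the base axis. Payload 3.1 kg.
Tool frame: the origin (TCP) lies on the centre line of the jaws, within the pads' length; the fingertips stand 22 mm ahead of it and the grasp point (between the pads) lies 3 mm ahead of it; y points along the fingers, z is the direction in which the jaws open and shut, and the axes are right-handed (so a half turn about y gives the same grasp; the last joint's range is limited). The gripper opens to 87 mm and grips with 3 to 60 N. Pads are 19 mm wide; open, the fingers measure 117 mm over their backs; the gripper's body (75 mm by 190 mm) begins 51 mm behind the grasp point.
Start: joints at [-79.498, 30.224, 82.088, -0, 67.689, -10.227], TCP at [0.221, -0.585, 0.245] pointing down, gripper open.
Joint ranges: [-176.69, 176.69], [-43.24, 126.21], [12.49, 139.97], [-82, 262], [0, 151.66], [-163.58, 163.58]. Speed limits (degrees/s): [159.86, 159.86, 180, 180, 180, 180].

## Interface

Orientations are given as a 3x3 rotation matrix whose columns are the frame's x, y, z axes.
In Python, from rig import bot gives the robot as it stands.
- The arm moves only by the tool jog_arm, never from a script. Its argument "motion" is one flat list of numbers, 6 for each row, row after row: the shift along the tool's x, y, z in mm, then the turn, a rotation vector about the tool's x, y, z in degrees. A call has 1 to 20 rows; each row is the pose to reach, as a shift and turn from the pose commanded when the call began, along the tool's axes at that moment; what a row does not reach only later rows make up. A row lasts 1/8 s, in which the tool goes at most 62.5 mm and 10.7 degrees, less where a joint would pass 70% of its speed; a pose out of reach is approached as far as the arm can. A call with a gripper value outside its range is refused whole. "gripper" is the opening, from 0 (shut) to 1 (fully open), set as the call begins (left out, the last holds). The fingers move at their own pace and stop on an object; the grip force is fixed at half the most. Time passes only in rows, so rows that repeat a pose let the fingers close. It gives the time, the measured TCP pose, the force and the opening at its end, in the units of the state.
- bot.read_state(): the state, without advancing time (a new reading comes with each control period).
- bot.capture(name): name is "side" or "top" or "wrist"; returns (picture, depth): 420x560x3 uint8, red, green, blue; 420x560 float32, m along the optical axis (not along the pixel's ray), 0 where there is no reading.
- bot.get_calibration(name): a dict with "mtx" (3x3 intrinsics, pixels), "pose" (4x4, takes a point from camera to world coordinates); the wrist camera has in their place "hand_eye" (4x4, takes a point from camera to tool coordinates, whose origin is the TCP and whose axes are the tool frame's). Camera axes: x right, y up, looking along -z (the intrinsics and any distortion apply to the point x, -y, -z); pixel columns grow to the right and rows downward; lengths in m; the calibration is good to about 2 mm. The wrist camera is an equidistant fisheye: a pixel r from the principal point sees the ray r / f radians off the axis. A picture is of the moment at which its call begins: read the wrist's pose just before it. get_calibration takes no time and is no camera call.
- bot.hand_in(): hands the job in, once; it reports no verdict.
The state is a dict: "time_s": time; "joint_positions": joint angles; "qvel": joint speeds; "tau": joint torques, N m; "position": TCP position; "tcp_rot": TCP orientation; "force": force on the tool from outside, world axes, zero at the start; "moment": the same for the moment, N m; "opening": opening from 0.0 (shut) to 1.0 (fully open).
Only numpy, scipy, OpenCV 4.12 (cv2) and the standard library are available. Lean on these libraries where they do the work, as an engineer would, in place of code of your own. Each camera call takes 0.05 s, during which the arm holds its last target.

## Working session

There is one attempt and no reset: what is moved stays moved. The work goes in short steps, Python scripts to look and compute and a tool call to move; the robot and the scene stay as the last step left them, time stands still between calls to the robot, and variables do not carry over. Pictures are saved under pics/ and viewed, and the job is handed in when it is done.

Besides the shell and the picture viewer there is one more tool, called after "Call:" by a JSON object that holds its "op" and its "data". jog_arm: Moves the arm, as the interface text tells. Its arguments: {"type":"object","properties":{"motion":{"type":"array","items":{"type":"number"}},"gripper":{"type":"number"}},"required":["motion"]}

```bash
ls; mkdir -p pics
python3 - <<'E'
from rig import bot
import cv2,numpy as np
np.set_printoptions(precision=4,suppress=True)
s=bot.read_state()
for k in s: print(k,s[k])
for n in ['side','top','wrist']:
    p,d=bot.capture(n); cv2.imwrite(f'pics/{n}0.png',p[:,:,::-1]); np.save(f'pics/{n}0.npy',d)
    c=bot.get_calibration(n)
    for k in c: print(n,k,c[k])
E
```

```text
pics
time_s 0.0
joint_positions [-79.4977  30.2764  82.1577  -0.0013  67.6885 -10.2299]
qvel [ 0.0072 -0.0824  0.1545 -0.0119 -0.1923 -0.0823]
tau [ -0.0004 -44.0045 -17.6593   0.0633   0.0582  -0.0002]
position [ 0.2211 -0.5838  0.2436]
tcp_rot [[-0.9352 -0.0004  0.354 ]
 [-0.354   0.0021 -0.9352]
 [-0.0004 -1.     -0.0021]]
force [-0.4191 -0.5377  0.165 ]
moment [0.0416 0.0019 0.0034]
opening 1.0025135557964833
side mtx [[402.2053   0.     280.4699]
 [  0.     402.2053 215.5497]
 [  0.       0.       1.    ]]
side pose [[ 0.9995  0.0013 -0.0317  0.598 ]
 [-0.0285  0.4759 -0.879  -0.692 ]
 [ 0.0139  0.8795  0.4757  0.4865]
 [ 0.      0.      0.      1.    ]]
top mtx [[506.7664   0.     279.6757]
 [  0.     506.7664 211.2654]
 [  0.       0.       1.    ]]
top pose [[-0.0141  0.9982 -0.059   0.5351]
 [-0.9997 -0.0154 -0.0214  0.0818]
 [-0.0222  0.0587  0.998   1.1813]
 [ 0.      0.      0.      1.    ]]
wrist mtx [[325.1923   0.     281.0794]
 [  0.     325.1923 213.2837]
 [  0.       0.       1.    ]]
wrist hand_eye [[-0.0001 -0.9689 -0.2474 -0.0664]
 [ 0.0003  0.2474 -0.9689 -0.1413]
 [ 1.     -0.0002  0.0003  0.0007]
 [ 0.      0.      0.      1.    ]]
```

View pics/side0.png

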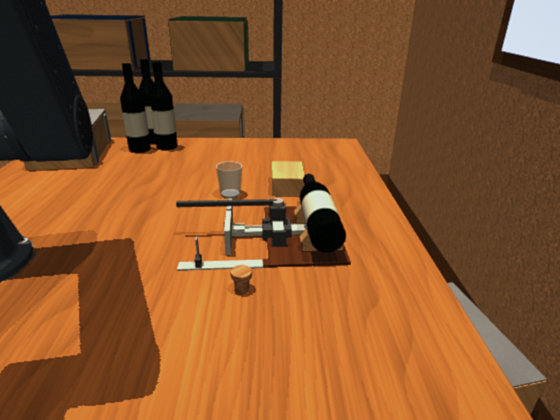

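View pics/top0.png

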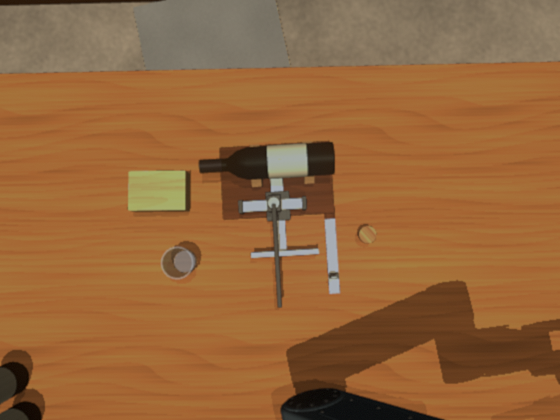

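View pics/wrist0.png

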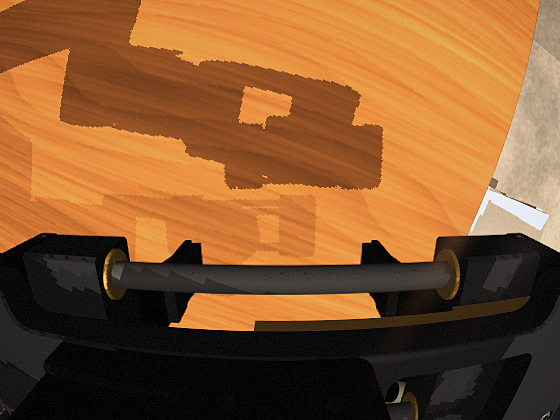

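The side view shows the marker at about (198,255) and the foot plate at (229,228). In the top view the plate runs from (252,255) to (319,252), the lever end is at (280,305), and the marker is near (335,276). I'll zoom in.

Run:
```python
import cv2,numpy as np
t=cv2.imread('pics/top0.png'); s=cv2.imread('pics/side0.png')
cv2.imwrite('pics/t1.png',cv2.resize(t[180:320,230:370],None,fx=5,fy=4.2,interpolation=0)[:600])
cv2.imwrite('pics/s1.png',cv2.resize(s[180:280,165:305],None,fx=5,fy=5,interpolation=0))
```

```text
(no output)
```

View pics/t1.png

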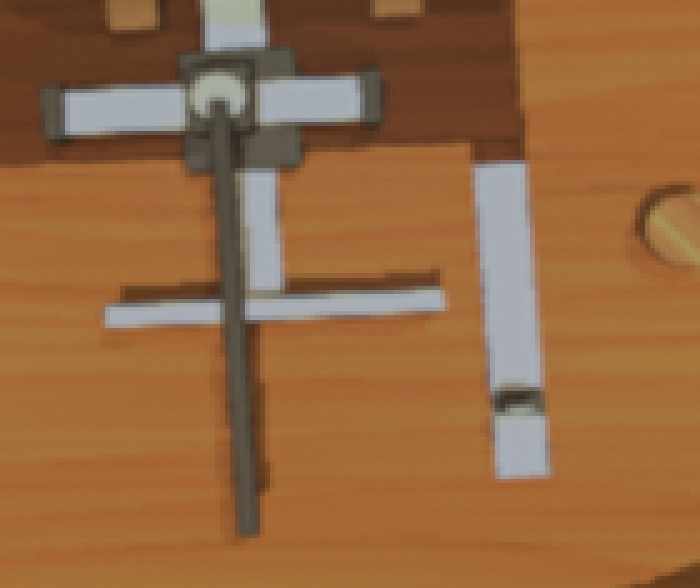

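View pics/s1.png

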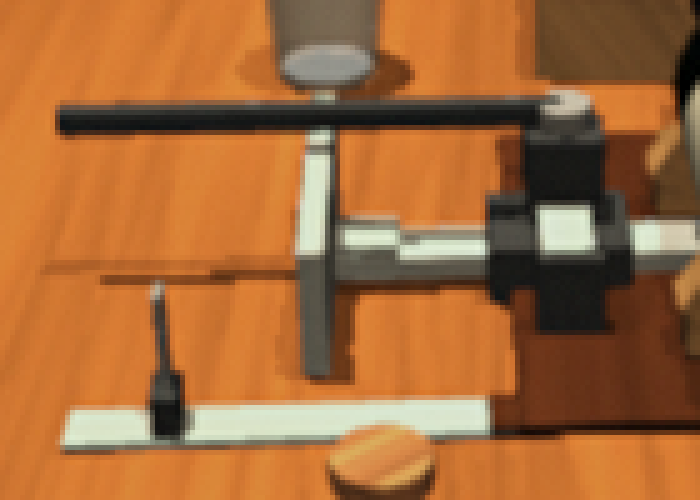

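```bash
cat > h.py <<'E'
import numpy as np,cv2
from rig import bot
np.set_printoptions(precision=4,suppress=True)
def ray(n,u,v,st=None):
    c=bot.get_calibration(n);K=c['mtx']
    a=(u-K[0,2])/K[0,0]; b=(v-K[1,2])/K[1,1]
    if n=='wrist':
        r=np.hypot(a,b); k=np.sin(r)/max(r,1e-9)
        d=np.array([a*k,-b*k,-np.cos(r)])
        T=np.eye(4);T[:3,:3]=st['tcp_rot'];T[:3,3]=st['position'];P=T@c['hand_eye']
    else:
        d=np.array([a,-b,-1]);P=c['pose']
    return P[:3,3],P[:3,:3]@d
def onz(n,u,v,z,st=None):
    o,d=ray(n,u,v,st); return o+d*(z-o[2])/d[2]
E
python3 - <<'E'
from h import *
t=cv2.imread('pics/top0.png')
hsv=cv2.cvtColor(t,cv2.COLOR_BGR2HSV)
m=((hsv[:,:,1]<60)&(hsv[:,:,2]>150)).astype(np.uint8)
n,l,st,c=cv2.connectedComponentsWithStats(m)
for i in range(1,n):
    if st[i,4]>20 and 150<c[i][1]<320: print(i,st[i],c[i])
# plate: left piece / right piece, rows 245-262
ys,xs=np.nonzero(m[248:260,250:321]); ys=ys+248; xs=xs+250
# per column row centre, excluding lever/bar columns
P=[]
for x in range(251,320):
    r=ys[xs==x]
    if len(r) and not(272<=x<=288): P.append((x,r.mean(),len(r)))
P=np.array(P); print(P[:3],P[-3:],np.median(P[:,2]))
k=np.polyfit(P[:,0],P[:,1],1); print(k)
x0,x1=P[0,0]-.5,P[-1,0]+.5
A=onz('top',x0,np.polyval(k,x0),.065);B=onz('top',x1,np.polyval(k,x1),.065)
print(A,B,np.linalg.norm(A-B)); mid=(A+B)/2; ydir=(A-B)/np.linalg.norm(A-B); xdir=np.array([ydir[1],-ydir[0],0])
print('foot',mid,'yaw',np.degrees(np.arctan2(xdir[1],xdir[0])))
def cr(p): d=p-mid; return d@xdir*1000,d@ydir*1000
for nm,u,v,z in [('top',333.6,277.1,.066),('side',196.4,237,.066),('top',230+248/5,180+535/4.2,.088),('side',229,205,.065)]:
    p=onz(nm,u,v,z);print(nm,p,cr(p))
d=np.load('pics/top0.npy')
for u,v in [(260,254),(310,253),(280,290),(333,277)]:
    o,r=ray('top',u,v);print(o+r*d[v,u])
E
```

```text
1 [267 147  40  26 928] [286.695  159.6293]
2 [271 179  12  13 139] [276.1655 184.7194]
3 [268 198  11   9  61] [273.1803 201.377 ]
4 [282 199  20  10 191] [291.3665 203.5183]
5 [243 201  24  11 233] [254.4635 205.7725]
6 [325 219  13  53 539] [331.0946 244.8776]
7 [279 221   7  28 168] [282.0357 234.5   ]
8 [279 249  40   7 189] [298.455  252.1905]
9 [251 252  23   6 111] [262.0901 254.3874]
10 [329 277  11  17 153] [333.5686 285.6928]
[[251. 255.   5.]
 [252. 255.   5.]
 [253. 255.   5.]] [[316.  251.    5. ]
 [317.  251.    5. ]
 [318.  251.5   4. ]] 5.0
[ -0.0596 270.0003]
[0.5056 0.1712 0.065 ] [0.5125 0.0217 0.065 ] 0.14961446441347007
foot [0.509  0.0965 0.065 ] yaw 2.6212182981133645
top [ 0.4552 -0.0101  0.066 ] (np.float64(-58.60958784744359), np.float64(-103.96481444939272))
side [ 0.4561 -0.0042  0.066 ] (np.float64(-57.49139165398348), np.float64(-98.10424158794957))
top [0.3939 0.1083 0.088 ] (np.float64(-114.45921654370248), np.float64(17.033928463514286))
side [0.5088 0.1383 0.065 ] (np.float64(1.6218150270494007), np.float64(41.82492628199965))
[0.5076 0.1504 0.0635]
[0.5084 0.0405 0.0653]
[0.4308 0.1069 0.0878]
[ 0.4556 -0.0087  0.067 ]
```

Plate length comes out at 149.6 mm (150 given), and the lever end sits 114.5 mm ahead of the plate (115 given). The blade reads about 58 mm out from the foot in both views, so these agree. Next I move above the plate.

Call:
{"op": "jog_arm", "data": {"motion": [-15, 1, -16, 0, -2.2, 0, -46, 4, -47, 0, -6.5, 0, -86, 8, -89, 0, -12.2, 0, -127, 11, -131, 0, -18, 0, -167, 15, -174, 0, -23.7, 0, -208, 18, -216, 0, -29.5, 0, -249, 22, -258, 0, -35.2, 0, -289, 26, -300, 0, -41, 0, -330, 29, -342, 0, -46.7, 0, -370, 33, -384, 0, -52.5, 0, -411, 36, -426, 0, -58.2, 0, -447, 40, -463, 0, -63.3, 0, -477, 42, -494, 0, -67.6, 0, -497, 44, -515, 0, -70.5, 0, -507, 45, -526, 0, -71.9, 0, -507, 45, -526, 0, -71.9, 0, -507, 45, -526, 0, -71.9, 0], "gripper": 1}}

```text
time_s: 2.28
position: [0.5088, 0.086, 0.1995]
tcp_rot: [[0.045, -0.001, 0.999], [-0.999, -0.0, 0.045], [0.0, -1.0, -0.001]]
force: [-0.2, 0.1, 0.4]
opening: 0.999
```

Run:
```python
from h import *
s=bot.read_state(); print(s['time_s'],s['position'],s['tcp_rot'],s['force'],s['joint_positions'])
p,d=bot.capture('wrist'); cv2.imwrite('pics/w1.png',p[:,:,::-1]); np.save('pics/w1.npy',d)
import pickle; pickle.dump(s,open('pics/w1.pkl','wb'))
d=np.load('pics/top0.npy')
for u,v in [(273,200),(273,203),(276,207),(282,207)]:
    o,r=ray('top',u,v);print(o+r*d[v,u])
```

```text
2.275 [0.5088 0.086  0.1995] [[ 0.0447 -0.0008  0.999 ]
 [-0.999  -0.0004  0.0447]
 [ 0.0004 -1.     -0.0008]] [-0.1593  0.1446  0.3762] [ -2.8126  25.531  100.3099  -0.0309  54.2051  -5.3576]
[0.6246 0.1194 0.0859]
[0.6181 0.1195 0.0857]
[0.6093 0.1131 0.0857]
[0.6121 0.1008 0.0409]
```

View pics/w1.png

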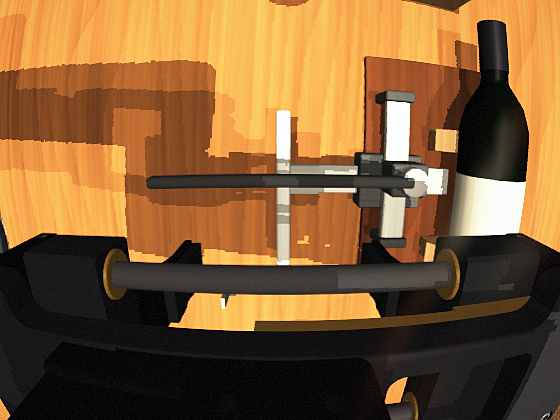

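The wrist view shows the plate upright at column ~284 (rows 112–263), centred between the jaws (195 to 368). The lever is at row ~182, and a bit of the blade shows near (224,300). Checking numerically.

Run:
```python
from h import *
import pickle
s=pickle.load(open('pics/w1.pkl','rb'))
t=cv2.imread('pics/w1.png');hsv=cv2.cvtColor(t,cv2.COLOR_BGR2HSV)
m=((hsv[:,:,1]<70)&(hsv[:,:,2]>90))
f=np.array([.509,.0965,.065]);a=np.radians(2.6);X=np.array([np.cos(a),np.sin(a),0]);Y=np.array([-X[1],X[0],0])
cr=lambda p:((p-f)@X*1000,(p-f)@Y*1000)
for v in [115,130,145,200,215,235,250]:
    c=np.nonzero(m[v,270:300])[0]+270
    if len(c): print(v,c.min(),c.max(),cr(onz('wrist',c.min()-.5,v,.065,s)),cr(onz('wrist',c.max()+.5,v,.065,s)))
print('top end',cr(onz('wrist',283,110,.065,s)))
for u in [160,200,250]:
    c=np.nonzero(t[150:210,u].max(1)<75)[0]+150
    print('lever',u,c.min(),c.max(),cr(onz('wrist',u,c.min(),.081,s)),cr(onz('wrist',u,c.max(),.081,s)))
cv2.imwrite('pics/w1c.png',cv2.resize(t[250:330,190:310],None,fx=6,fy=6,interpolation=0))
```

```text
115 277 289 (np.float64(-5.2849734469509375), np.float64(70.32406442298638)) (np.float64(5.5864342754263046), np.float64(70.33045898474289))
130 277 289 (np.float64(-5.303305404340605), np.float64(57.59232275210797)) (np.float64(5.6004041155363575), np.float64(57.597271985431185))
145 277 290 (np.float64(-5.327102337262162), np.float64(44.867813203204086)) (np.float64(6.467305081578709), np.float64(44.87414168759816))
200 277 289 (np.float64(-5.463796894837657), np.float64(-2.6166119620199355)) (np.float64(5.8022101257353285), np.float64(-2.618449532197183))
215 277 289 (np.float64(-5.515757024076195), np.float64(-16.049043668750834)) (np.float64(5.876947364423822), np.float64(-16.05244827548408))
235 277 289 (np.float64(-5.5960691825873194), np.float64(-34.480881332763744)) (np.float64(5.996079592195288), np.float64(-34.48650592910409))
250 277 289 (np.float64(-5.665299117433563), np.float64(-48.79257183716465)) (np.float64(6.101219102775032), np.float64(-48.799989812394))
top end (np.float64(0.15145304137499924), np.float64(74.57092918908121))
lever 160 176 188 (np.float64(-103.53580432634584), np.float64(22.054068269117554)) (np.float64(-104.27811406675856), np.float64(11.77255787639663))
lever 200 175 187 (np.float64(-68.00837281237371), np.float64(22.033296398924083)) (np.float64(-68.4778526945082), np.float64(12.024254803135875))
lever 250 174 187 (np.float64(-26.511367424781596), np.float64(22.266810612454822)) (np.float64(-26.70249504308768), np.float64(11.616294859371452))
```

View pics/w1c.png

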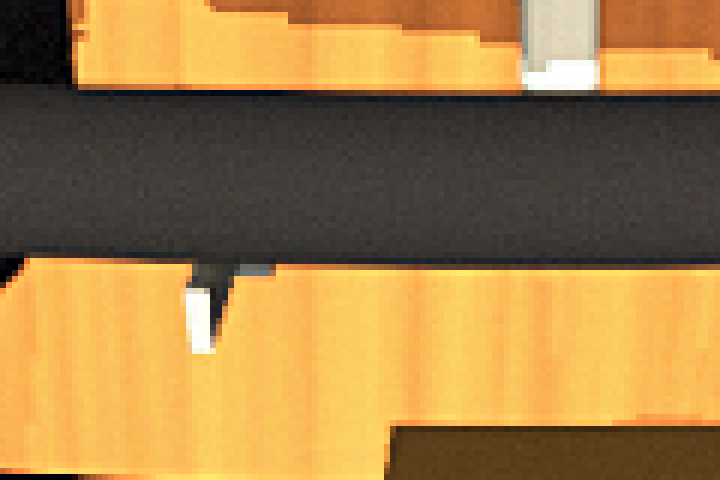

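Run:
```python
from h import *
import pickle
s=pickle.load(open('pics/w1.pkl','rb'))
f=np.array([.509,.0965,.065]);a=np.radians(2.6);X=np.array([np.cos(a),np.sin(a),0]);Y=np.array([-X[1],X[0],0])
cr=lambda p:((p-f)@X*1000,(p-f)@Y*1000)
for u,v in [(221,298),(223.3,298),(223.3,303.5),(225.7,298),(223.3,309)]:print(cr(onz('wrist',u,v,.066,s)))
print(cr(s['position']))
```

```text
(np.float64(-59.80895562018554), np.float64(-99.01451244249023))
(np.float64(-57.524099788486964), np.float64(-98.93285103789607))
(np.float64(-57.9911914004652), np.float64(-105.17926188863663))
(np.float64(-55.14679131192523), np.float64(-98.85122121868471))
(np.float64(-58.47880213131531), np.float64(-111.55173752593996))
(np.float64(-0.7213711527615051), np.float64(-10.46293943506317))
```

Blade at x = -58.0, plate centre at +0.2, so the draw is about 58 mm. Descending to put the tips about 34 mm up.

Call:
{"op": "jog_arm", "data": {"motion": [0, 15, 0, 0, 0, 0, 0, 45, 1, 0, 0, 0, 0, 80, 1, 0, 0, 0, 0, 110, 1, 0, 0, 0, 0, 132, 1, 0, 0, 0, 0, 144, 1, 0, 0, 0, 0, 144, 1, 0, 0, 0], "gripper": 1}}

```text
time_s: 3.2
position: [0.5095, 0.0866, 0.0546]
tcp_rot: [[0.045, -0.002, 0.999], [-0.999, 0.0, 0.045], [-0.0, -1.0, -0.002]]
force: [0.2, -0.1, -0.4]
opening: 1.0
```

Call:
{"op": "jog_arm", "data": {"motion": [0, 0, 0, 0, 0, 0, 0, 0, 0, 0, 0, 0, 0, 0, 0, 0, 0, 0, 0, 0, 0, 0, 0, 0, 0, 0, 0, 0, 0, 0, 0, 0, 0, 0, 0, 0, 0, 0, 0, 0, 0, 0], "gripper": 0}}

```text
time_s: 4.08
position: [0.5102, 0.087, 0.0555]
tcp_rot: [[0.046, -0.0, 0.999], [-0.999, -0.0, 0.046], [0.0, -1.0, -0.0]]
force: [-0.2, -0.0, -0.8]
opening: 0.283
```

Call:
{"op": "jog_arm", "data": {"motion": [0, 0, 0, 0, 0, 0, 0, 0, 0, 0, 0, 0, 0, 0, 0, 0, 0, 0, 0, 0, 0, 0, 0, 0, 0, 0, 0, 0, 0, 0], "gripper": 0}}

```text
time_s: 4.7
position: [0.5102, 0.0869, 0.0555]
tcp_rot: [[0.046, -0.0, 0.999], [-0.999, 0.0, 0.046], [-0.0, -1.0, -0.0]]
force: [-0.9, -0.5, -0.1]
opening: 0.131
```

```bash
cat > snap.py <<'E'
import sys
from h import *
import pickle
k=sys.argv[1]
s=bot.read_state();pickle.dump(s,open(f'pics/{k}.pkl','wb'))
for n in sys.argv[2:]:
    p,d=bot.capture(n); cv2.imwrite(f'pics/{n}_{k}.png',p[:,:,::-1])
print(s['time_s'],s['position'],s['force'],s['opening'])
f=np.array([.509,.0965,.065]);a=np.radians(2.6);X=np.array([np.cos(a),np.sin(a),0]);Y=np.array([-X[1],X[0],0])
print('tcp rel',(s['position']-f)@X*1000,(s['position']-f)@Y*1000)
E
python3 snap.py g wrist
```

```text
4.7 [0.5102 0.0869 0.0555] [-0.9052 -0.5439 -0.0948] 0.13147691286917018
tcp rel 0.7896625591236011 -9.60034525089833
```

View pics/wrist_g.png

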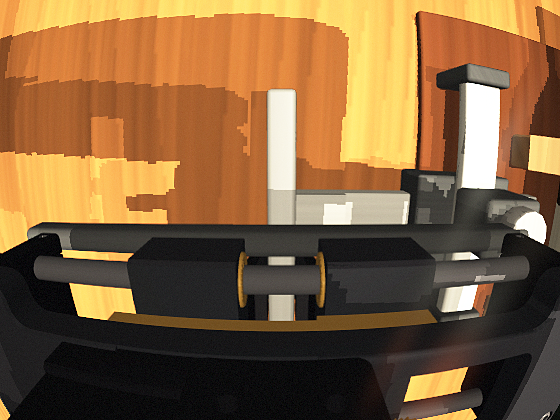

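Gripped: the opening is about 11.4 mm on the 12 mm plate, and the plate is centred in the jaws. Drawing it out.

Call:
{"op": "jog_arm", "data": {"motion": [0, 0, -3, 0, 0, 0, 0, 0, -8, 0, 0, 0, 0, 0, -15, 0, 0, 0, 0, 0, -23, 0, 0, 0, 0, 0, -31, 0, 0, 0, 0, 0, -39, 0, 0, 0, 0, 0, -46, 0, 0, 0, 0, 0, -52, 0, 0, 0, 0, 0, -56, 0, 0, 0, 0, 0, -58, 0, 0, 0, 0, 0, -58, 0, 0, 0, 0, 0, -58, 0, 0, 0, 0, 0, -58, 0, 0, 0]}}

```text
time_s: 6.38
position: [0.4546, 0.0844, 0.0555]
tcp_rot: [[0.045, 0.005, 0.999], [-0.999, 0.0, 0.045], [0.0, -1.0, 0.005]]
force: [6.1, 4.2, -7.1]
opening: 0.14
```

```bash
python3 snap.py p wrist side top
python3 - <<'E'
import cv2,numpy as np
s=cv2.imread('pics/side_p.png');t=cv2.imread('pics/top_p.png')
cv2.imwrite('pics/p1.png',np.vstack([cv2.resize(s[180:280,150:290],None,fx=4,fy=3,interpolation=0),cv2.resize(t[210:310,230:370],None,fx=4,fy=3,interpolation=0)]))
E
```

```text
6.375 [0.4546 0.0844 0.0555] [ 6.0717  4.1948 -7.1044] 0.13995368099444794
tcp rel -54.921868072593654 -9.610115126317943
```

View pics/p1.png

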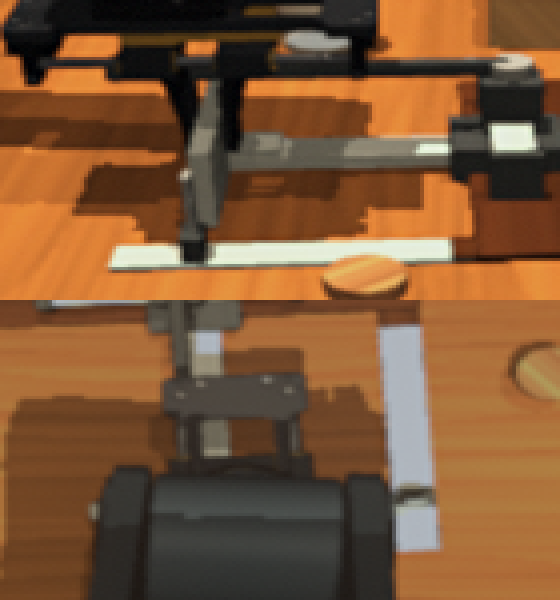

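View pics/wrist_p.png

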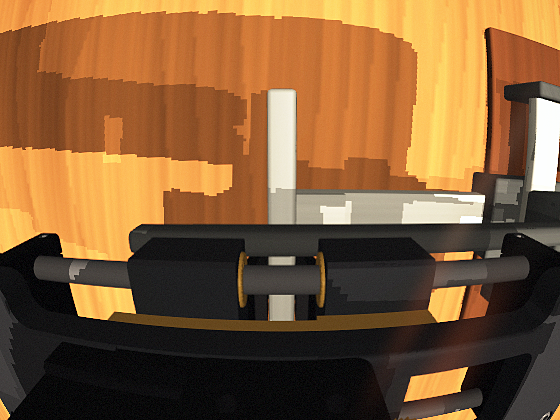

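The TCP moved only 55.7 mm because the arm gives under the spring load; the plate hasn't slipped in the jaws (columns 270–296 both times). Adding 2.5 mm.

Call:
{"op": "jog_arm", "data": {"motion": [0, 0, -1.5, 0, 0, 0, 0, 0, -2.5, 0, 0, 0, 0, 0, -2.5, 0, 0, 0, 0, 0, -2.5, 0, 0, 0]}}

```text
time_s: 7.02
position: [0.4524, 0.0844, 0.0555]
tcp_rot: [[0.045, 0.006, 0.999], [-0.999, 0.0, 0.045], [0.0, -1.0, 0.006]]
force: [6.8, 3.3, -8.8]
opening: 0.135
```

```bash
python3 snap.py q wrist side
python3 - <<'E'
import cv2,numpy as np
s=cv2.imread('pics/side_q.png')
cv2.imwrite('pics/q1.png',cv2.resize(s[195:275,180:230],None,fx=12,fy=7.5,interpolation=0))
E
```

```text
7.025 [0.4524 0.0844 0.0555] [ 6.8017  3.2859 -8.7665] 0.13500772212418036
tcp rel -57.05564721935545 -9.562543347532316
```

View pics/q1.png

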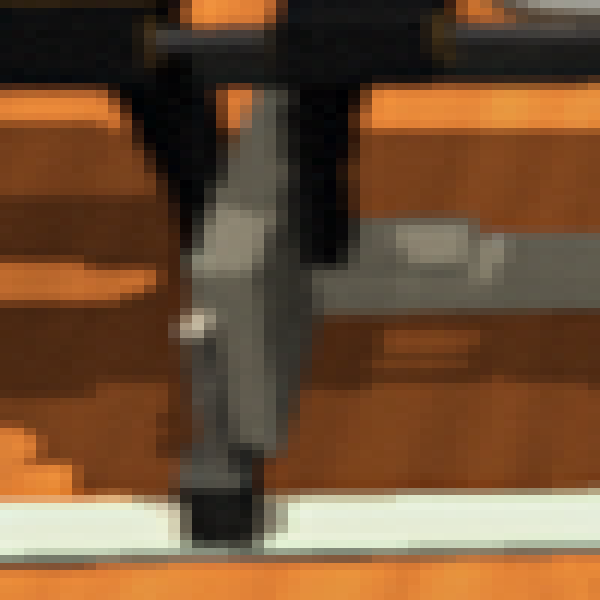

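Run:
```python
from h import *
f=np.array([.509,.0965,.065]);a=np.radians(2.6);X=np.array([np.cos(a),np.sin(a),0]);Y=np.array([-X[1],X[0],0])
cr=lambda p:((p-f)@X*1000,(p-f)@Y*1000)
for u,v,z in [(196,231,.065),(202.1,231,.065),(199.05,231,.065),(196.4,237.9,.066),(196.4,237,.066)]:print(u,v,cr(onz('side',u,v,z)))
# gray-level profiles
g=cv2.cvtColor(cv2.imread('pics/side_q.png'),cv2.COLOR_BGR2GRAY)
for v in range(227,241): print(v,g[v,192:212])
g0=cv2.cvtColor(cv2.imread('pics/side0.png'),cv2.COLOR_BGR2GRAY)
print()
for v in range(225,241): print(v,g0[v,192:202],g0[v,222:238])
```

```text
196 231 (np.float64(-61.04417043268565), np.float64(-72.82787216226971))
202.1 231 (np.float64(-48.645683757913446), np.float64(-73.4531143191236))
199.05 231 (np.float64(-54.846201973840444), np.float64(-73.14042894996271))
196.4 237.9 (np.float64(-57.041260022957026), np.float64(-101.58706845897224))
196.4 237 (np.float64(-57.41278204018668), np.float64(-98.151615488805))
227 [ 50  51  43  21  66 125 134 133 132 121  68  43  35  18   8   5  14  51
  86  90]
228 [ 51  50  41  41  94 130 135 134 132 113  64  48  43  19  10   3  23  63
  87  89]
229 [ 49  48  41  63 128 139 134 135 131 104  62  51  43  20  15   8  28  67
  87  87]
230 [ 66  53  41  63 125 133 129 130 123  88  56  51  44  36  44  40  52  76
  85  85]
231 [108  65  42  62 106 115 109 111 103  73  52  51  46  50  74  78  81  85
  85  85]
232 [112  64  44  53  88  95  94  94  91  68  53  50  46  52  81  89  88  90
  91  91]
233 [80 53 46 57 83 90 93 92 91 73 56 50 47 51 76 88 90 88 89 89]
234 [51 48 47 59 87 90 90 92 91 76 57 50 48 47 69 84 88 86 87 86]
235 [48 47 47 63 93 95 89 90 91 80 59 52 46 47 69 83 87 87 85 85]
236
[... 1461 characters left out ...]
135] [72 70 73 77 80 82 84 78 51 53 78 85 86 85 87 88]
235 [84 82 82 86 94 92 90 92 92 88] [69 66 71 79 81 83 84 78 52 48 69 78 78 81 87 89]
236 [ 80  80  81  97 120 103  88  87  87  84] [119 113  98  85  83  83  84  77  50  44  47  50  53  55  59  59]
237 [128 127 131 153 169 138 132 137 136 133] [132 124 103  85  82  81  84  77  52  45  44  39  41  42  43  42]
238 [138 139 149 170 171 121 138 148 148 144] [130 122 102  85  82  83  84  77  52  46  47  47  46  46  53  71]
239 [139 139 145 153 132  92 132 149 146 141] [129 122 100  84  82  84  84  79  52  50  62  61  60  61  83 128]
240 [139 138 135 111  76  67 122 147 144 141] [129 123 104  86  80  84  84  77  54  52  64  67  65  71 102 143]
```

Run:
```python
from h import *
f=np.array([.509,.0965,.065]);a=np.radians(2.6);X=np.array([np.cos(a),np.sin(a),0]);Y=np.array([-X[1],X[0],0])
cr=lambda p:np.array(((p-f)@X*1000,(p-f)@Y*1000))
for n,u,v,z in [('plate0',226.55,228.5,.065),('plate1',198.4,229,.065),('blade',195.55,238,.066),('blade237',195.75,237,.066),('blade239',195.3,239,.066)]:print(n,cr(onz('side',u,v,z)))
```

```text
plate0 [  0.7095 -65.7685]
plate1 [-57.0137 -64.9254]
blade [ -58.6732 -101.8813]
blade237 [-58.6975 -98.0858]
blade239 [ -58.7471 -105.6403]
```

Run:
```python
from h import *
f=np.array([.509,.0965,.065]);a=np.radians(2.6);X=np.array([np.cos(a),np.sin(a),0]);Y=np.array([-X[1],X[0],0])
cr=lambda p:np.array(((p-f)@X*1000,(p-f)@Y*1000))
g=cv2.cvtColor(cv2.imread('pics/top0.png'),cv2.COLOR_BGR2GRAY)
for v in range(268,284): print(v,g[v,326:342])
print()
for v in range(244,262): print(v,g[v,254:262],g[v,300:308])
w=cv2.cvtColor(cv2.imread('pics/w1.png'),cv2.COLOR_BGR2GRAY)
for v in range(294,312): print(v,w[v,216:232])
```

```text
268 [115 115 156 173 173 173 173 171 172 173 174 169 146 126 122 122]
269 [113 112 156 174 172 171 172 173 172 172 174 169 146 125 119 119]
270 [110 112 157 173 166 162 162 162 164 170 173 169 145 123 116 117]
271 [110 114 156 162 146 139 136 137 141 151 157 154 141 123 117 117]
272 [112 114 144 135 118 112 112 112 110 107 106 111 124 123 119 118]
273 [117 114 120  98  74  66  64  64  62  60  68  79 102 117 120 120]
274 [117 109 100  82  61  52  52  48  50  60  73  82  96 115 120 121]
275 [119 109  91  69  55  59  63  63  70  79  88  86  97 116 120 120]
276 [120 115 101  70  58  85 104 109 116 118 111  93  93 114 122 121]
277 [121 120 113  87  80 117 144 152 152 147 131 108 100 114 123 123]
278 [123 122 127 122 122 133 145 149 149 142 135 132 121 121 123 124]
279 [122 116 126 154 165 165 166 167 166 165 165 166 153 135 124 124]
280 [118 112 125 160 173 173 172 173 172 174 174 176 168 142 124 122]
281 [112 107 123 158 172 173 172 172 172 172 172 175 168 140 120 119]
282 [109 105 119 159 172 173 171 171 172 171 172 174 168 140 120 118]
283 [117 111 114 156 173 173 172 171 172 172 172 1
[... 1820 characters left out ...]

302 [200 197 196 192 195 246 250 254 254  36  35 173 213 208 203 201]
303 [198 198 198 193 190 243 251 253 253  43  86 187 212 204 203 199]
304 [201 197 198 195 190 241 253 254 253  59 133 209 206 203 199 202]
305 [201 197 196 191 189 228 253 254 254  82 138 210 204 206 204 198]
306 [199 197 197 197 192 220 253 253 254 148 179 209 203 204 200 202]
307 [201 197 195 197 191 204 253 252 254 180 205 206 204 204 203 199]
308 [200 199 198 193 195 202 246 243 251 236 206 202 204 203 203 200]
309 [201 198 195 194 194 199 202 201 206 205 206 202 201 206 203 200]
310 [200 198 197 196 194 198 207 206 201 211 206 203 201 206 201 200]
311 [202 198 197 194 192 200 207 207 208 209 205 201 202 203 200 200]
```

Refined estimates of the draw are 58.9 mm (wrist), 59.4 mm (side) and 58.2 mm (top), against 57.8 mm so far. I'll add about 1.2 mm and hold for a second.

Call:
{"op": "jog_arm", "data": {"motion": [0, 0, -0.6, 0, 0, 0, 0, 0, -1.2, 0, 0, 0, 0, 0, -1.2, 0, 0, 0, 0, 0, -1.2, 0, 0, 0, 0, 0, -1.2, 0, 0, 0, 0, 0, -1.2, 0, 0, 0, 0, 0, -1.2, 0, 0, 0, 0, 0, -1.2, 0, 0, 0, 0, 0, -1.2, 0, 0, 0, 0, 0, -1.2, 0, 0, 0, 0, 0, -1.2, 0, 0, 0, 0, 0, -1.2, 0, 0, 0]}}

```text
time_s: 8.62
position: [0.4514, 0.0843, 0.0556]
tcp_rot: [[0.045, 0.006, 0.999], [-0.999, 0.0, 0.045], [0.0, -1.0, 0.006]]
force: [6.8, 3.7, -9.3]
opening: 0.139
```

```bash
python3 snap.py r wrist side
python3 - <<'E'
import cv2
g=cv2.cvtColor(cv2.imread('pics/side_r.png'),cv2.COLOR_BGR2GRAY)
for v in list(range(226,232))+[236,237,238,239]: print(v,g[v,192:206])
w=cv2.cvtColor(cv2.imread('pics/wrist_r.png'),cv2.COLOR_BGR2GRAY);print(w[150,264:300])
w=cv2.cvtColor(cv2.imread('pics/wrist_g.png'),cv2.COLOR_BGR2GRAY);print(w[150,264:300])
E
```

```text
8.625 [0.4514 0.0843 0.0556] [ 6.8374  3.7198 -9.2976] 0.13935554491842617
tcp rel -58.113154773225105 -9.597164427492293
226 [ 51  46  23  36  96 130 132 131 132 108  65  43  24  12]
227 [ 51  46  26  59 131 138 133 132 127  94  58  44  25  12]
228 [ 50  46  31  62 129 137 132 133 122  79  53  43  28  12]
229 [ 48  45  37  66 126 135 134 133 119  71  50  44  30  18]
230 [ 67  49  51  86 126 132 129 130 112  65  50  43  39  40]
231 [107  65  55  88 114 115 109 108  95  62  48  47  47  62]
236 [ 49  48  50  84 138 122  95  90  86  63  54  51  45  51]
237 [ 48  46  59 125 180 142  97  90  87  66  54  52  45  48]
238 [ 49  49  79 153 185 119  86  90  89  70  55  50  47  46]
239 [ 48  48  77 138 144  86  79  91  89  73  57  51  46  46]
[110 109 102 107 167 187 204 225 229 229 229 230 231 230 232 233 234 233
 234 235 234 234 236 237 236 238 237 241 235 221 205 165 119 126 133 131]
[120 120 113 135 201 212 228 238 240 240 241 242 242 242 242 243 243 244
 243 243 245 245 245 245 245 246 247 247 242 232 222 151 123 137 133 138]
```

Held at the mark (TCP draw 58.9 mm), with no slip in the jaws. Now sliding along the plate toward +y.

Call:
{"op": "jog_arm", "data": {"motion": [-1, 0, 0, 0, 0, 0, -3, 0, 0, 0, 0, 0, -5, 0, 0, 0, 0, 0, -7, 0, 0, 0, 0, 0, -9, 0, 0, 0, 0, 0, -12, 0, 0, 0, 0, 0, -15, 0, 0, 0, 0, 0, -18, 0, 0, 0, 0, 0, -21, 0, 0, 0, 0, 0, -24, 0, 0, 0, 0, 0, -24, 0, 0, 0, 0, 0]}}

```text
time_s: 10.1
position: [0.4537, 0.1013, 0.0562]
tcp_rot: [[0.051, 0.011, 0.999], [-0.999, -0.008, 0.051], [0.009, -1.0, 0.011]]
force: [8.7, -39.1, -5.2]
opening: 0.135
```

```bash
python3 snap.py s wrist side; python3 -c "
import pickle;print(pickle.load(open('pics/s.pkl','rb'))['tcp_rot'])"
```

```text
10.1 [0.4537 0.1013 0.0562] [  8.707  -39.0955  -5.1625] 0.13519592261806093
tcp rel -54.97769483400503 7.265510130187378
[[ 0.05099606  0.01104353  0.99863779]
 [-0.9986579  -0.00849204  0.051091  ]
 [ 0.00904469 -0.99990296  0.01059565]]
```

View pics/wrist_s.png

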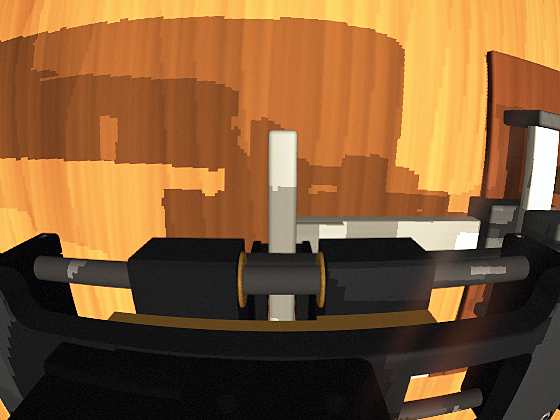

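Sliding friction is high (39 N), and the deflection pulled the leg about 3 mm in. I'll correct that now before going further.

Call:
{"op": "jog_arm", "data": {"motion": [0, 0, -1.5, 0, 0, 0, 0, 0, -3.2, 0, 0, 0, 0, 0, -3.2, 0, 0, 0, 0, 0, -3.2, 0, 0, 0]}}

```text
time_s: 10.7
position: [0.4511, 0.1011, 0.0562]
tcp_rot: [[0.051, 0.012, 0.999], [-0.999, -0.008, 0.051], [0.009, -1.0, 0.012]]
force: [9.9, -39.7, -6.5]
opening: 0.139
```

```bash
python3 snap.py t side
python3 - <<'E'
import cv2
g=cv2.cvtColor(cv2.imread('pics/side_t.png'),cv2.COLOR_BGR2GRAY)
for v in list(range(226,232))+[237]: print(v,g[v,192:206])
E
```

```text
10.7 [0.4511 0.1011 0.0562] [  9.9004 -39.6642  -6.4671] 0.1386338391888421
tcp rel -57.63423260016447 7.266980702896326
226 [ 51  49  47  44  71 125 134 133 133 118  66  48  44  40]
227 [ 50  49  47  60 101 129 133 134 132 110  65  50  47  50]
228 [ 48  48  46  74 132 138 132 133 127  97  60  50  49  58]
229 [ 48  48  43  71 129 136 132 134 125  84  53  50  52  60]
230 [ 47  47  48  75 124 132 130 129 116  71  50  53  52  58]
231 [ 49  48  49  71 105 112 110 110  97  59  51  52  50  56]
237 [ 50  47  60 124 180 141  97  89  90  79  56  52  51  48]
```

Call:
{"op": "jog_arm", "data": {"motion": [-2, 0, -0.6, 0, 0, 0, -4, 0, -0.6, 0, 0, 0, -6, 0, -0.6, 0, 0, 0, -8, 0, -0.6, 0, 0, 0, -10, 0, -0.6, 0, 0, 0, -12, 0, -0.6, 0, 0, 0, -14, 0, -0.6, 0, 0, 0, -16, 0, -0.6, 0, 0, 0, -18, 0, -0.6, 0, 0, 0, -20, 0, -0.6, 0, 0, 0]}}

```text
time_s: 12.0
position: [0.4499, 0.1211, 0.0565]
tcp_rot: [[0.051, 0.013, 0.999], [-0.999, -0.008, 0.051], [0.009, -1.0, 0.012]]
force: [11.6, -40.8, -4.1]
opening: 0.135
```

```bash
python3 snap.py u side top
```

```text
12.0 [0.4499 0.1211 0.0565] [ 11.6372 -40.8238  -4.0854] 0.13516227484155202
tcp rel -57.881495024177234 27.215696292828056
```

View pics/top_u.png

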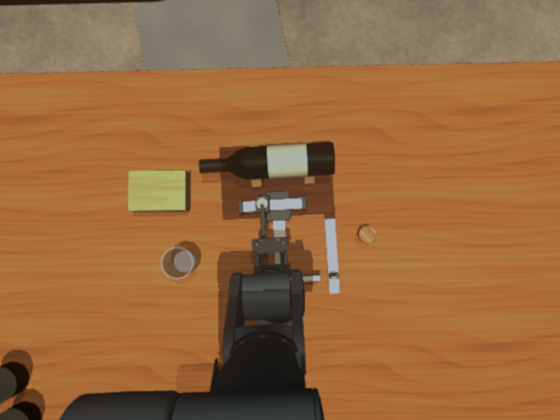

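The lever is moving: its knob went from column 273 to 262 in the top view. The leg is within about 0.3 mm of the mark.

Call:
{"op": "jog_arm", "data": {"motion": [-2, 0, -0.1, 0, 0, 0, -4, 0, -0.2, 0, 0, 0, -6, 0, -0.3, 0, 0, 0, -8, 0, -0.3, 0, 0, 0, -10, 0, -0.3, 0, 0, 0, -12, 0, -0.3, 0, 0, 0, -14, 0, -0.3, 0, 0, 0, -15, 0, -0.3, 0, 0, 0]}}

```text
time_s: 13.1
position: [0.4482, 0.1361, 0.0564]
tcp_rot: [[0.051, 0.011, 0.999], [-0.999, -0.008, 0.051], [0.009, -1.0, 0.01]]
force: [12.0, -40.6, -3.4]
opening: 0.138
```

```bash
python3 snap.py v
```

```text
13.1 [0.4482 0.1361 0.0564] [ 12.0249 -40.5764  -3.3621] 0.13824909621739326
tcp rel -58.95665423212013 42.32539900496721
```

Call:
{"op": "jog_arm", "data": {"motion": [-1, 0, 0.4, 0, 0, 0, -2, 0, 0.8, 0, 0, 0, -2, 0, 0.8, 0, 0, 0]}}

```text
time_s: 13.48
position: [0.4481, 0.138, 0.0564]
tcp_rot: [[0.051, 0.009, 0.999], [-0.999, -0.008, 0.051], [0.009, -1.0, 0.009]]
force: [10.3, -40.0, -2.2]
opening: 0.135
```

Call:
{"op": "jog_arm", "data": {"motion": [-0.7, 0, 0, 0, 0, 0, -1.5, 0, 0, 0, 0, 0, -1.5, 0, 0, 0, 0, 0]}}

```text
time_s: 13.85
position: [0.448, 0.1386, 0.0564]
tcp_rot: [[0.051, 0.009, 0.999], [-0.999, -0.009, 0.051], [0.01, -1.0, 0.008]]
force: [10.6, -46.3, -1.4]
opening: 0.134
```

```bash
python3 snap.py w top
```

```text
13.85 [0.448  0.1386 0.0564] [ 10.5627 -46.2858  -1.3937] 0.1344890707831456
tcp rel -58.9908669120127 44.783008827377415
```

The force rose from 40 to 46 N while motion stalled at y ≈ 44.8 mm (about 45 expected), so this is the stop. I'll trim x by +0.9 mm and push slightly more to confirm.

Call:
{"op": "jog_arm", "data": {"motion": [-0.7, 0, 0.5, 0, 0, 0, -1.5, 0, 0.9, 0, 0, 0, -1.5, 0, 0.9, 0, 0, 0, -1.5, 0, 0.9, 0, 0, 0]}}

```text
time_s: 14.4
position: [0.448, 0.1387, 0.0564]
tcp_rot: [[0.051, 0.007, 0.999], [-0.999, -0.011, 0.051], [0.011, -1.0, 0.006]]
force: [9.2, -54.7, -0.0]
opening: 0.142
```

```bash
python3 snap.py x top side wrist
python3 - <<'E'
import cv2,numpy as np
s=cv2.imread('pics/side_x.png');t=cv2.imread('pics/top_x.png')
cv2.imwrite('pics/x1.png',np.vstack([cv2.resize(s[180:280,150:290],None,fx=4,fy=3,interpolation=0),cv2.resize(t[180:280,230:370],None,fx=4,fy=3,interpolation=0)]))
g=cv2.cvtColor(s,cv2.COLOR_BGR2GRAY)
for v in list(range(226,232))+[237,238]: print(v,g[v,192:206])
E
```

```text
14.4 [0.448  0.1387 0.0564] [  9.221  -54.6878  -0.0218] 0.14168174937048986
tcp rel -59.01120706108422 44.95252047343063
226 [ 48  46  47 131 230 236 233 235 223 129  53  46  50  78]
227 [ 49  44  57 143 230 234 232 235 217 110  45  47  54  86]
228 [ 48  45  79 172 233 234 232 235 205  99  42  48  63 102]
229 [ 47  44  97 200 237 236 236 235 185  85  45  48  64 105]
230 [ 46  43 110 216 235 232 233 221 148  66  48  50  59  89]
231 [ 47  44  87 163 174 165 163 150  93  51  49  51  55  78]
237 [ 72  71  85 134 179 139  95  89  81  55  49  51  52  53]
238 [ 72  71  94 157 181 119  85  88  80  55  49  53  52  53]
```

View pics/x1.png

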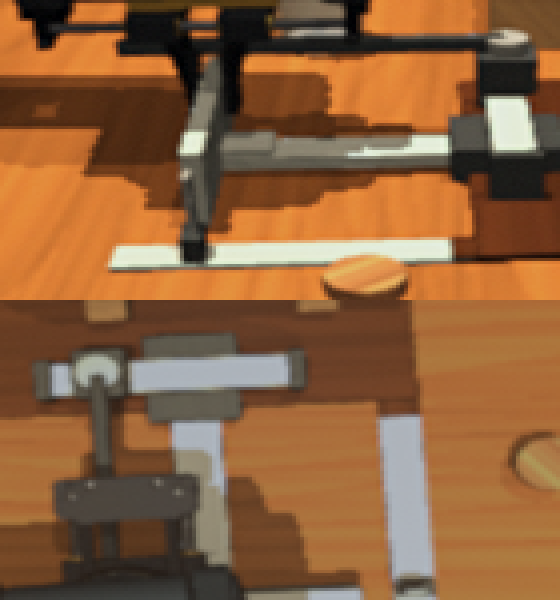

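View pics/wrist_x.png

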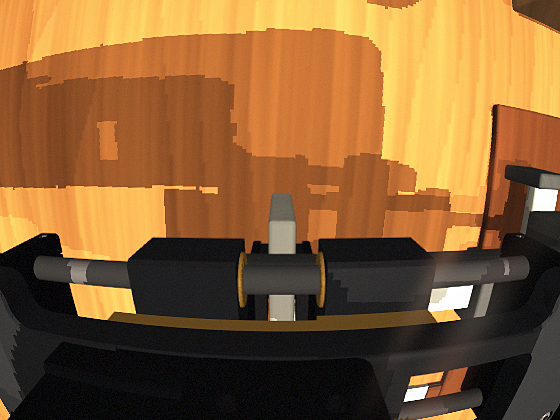

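Run:
```python
from h import *
f=np.array([.509,.0965,.065]);a=np.radians(2.6);X=np.array([np.cos(a),np.sin(a),0]);Y=np.array([-X[1],X[0],0])
cr=lambda p:np.array(((p-f)@X*1000,(p-f)@Y*1000))
t=cv2.imread('pics/top_x.png');g=cv2.cvtColor(t,cv2.COLOR_BGR2GRAY)
cv2.imwrite('pics/x2.png',cv2.resize(t[255:300,285:345],None,fx=12,fy=12,interpolation=0))
for v in range(270,287): print(v,g[v,306:340:2])
```

```text
270 [ 81 111 111 111  92  82  87 118 121 121 114 164 172 169 169 181 151]
271 [ 73  80  80  81  75  72  71 110 120 119 113 162 153 142 146 164 147]
272 [ 73  72  72  70  72  73  73 111 121 121 117 150 123 117 115 111 128]
273 [ 75  74  73  72  72  72  70 112 124 124 121 125  78  65  64  71 106]
274 [ 68  66  67  63  61  62  67 112 124 123 121 103  63  52  51  78 100]
275 [ 58  64  63  65  68  79  88 110 124 124 123  95  56  67  72  91 101]
276 [ 89 115 116 119 122 132 142 118 125 127 126 106  61 108 120 117  97]
277 [132 172 173 173 174 175 178 136 127 127 127 119  84 150 158 136 102]
278 [145 182 181 182 182 181 183 143 126 128 127 131 127 152 155 141 126]
279 [142 181 180 180 180 180 181 147 127 128 126 131 171 174 173 173 160]
280 [139 180 179 178 178 174 173 144 126 128 123 130 180 180 180 181 174]
281 [124 160 158 162 161 152 149 127 124 125 116 128 179 179 179 180 176]
282 [ 81 114 111 119 120 117 125 120 122 123 115 123 180 179 179 179 176]
283 [ 65 103 101 105 105 108 121 122 123 122 122 118 179 179 178 180 176]
284 [ 69 110 110 114 115 116 124 124 124 125 125 120 180 178 178 179 175]
285 [ 75 116 116 123 124 123 124 125 124 124 125 129 180 179 179 179 173]
286 [ 83 123 122 124 124 123 123 123 123 124 123 134 180 179 179 179 173]
```

View pics/x2.png

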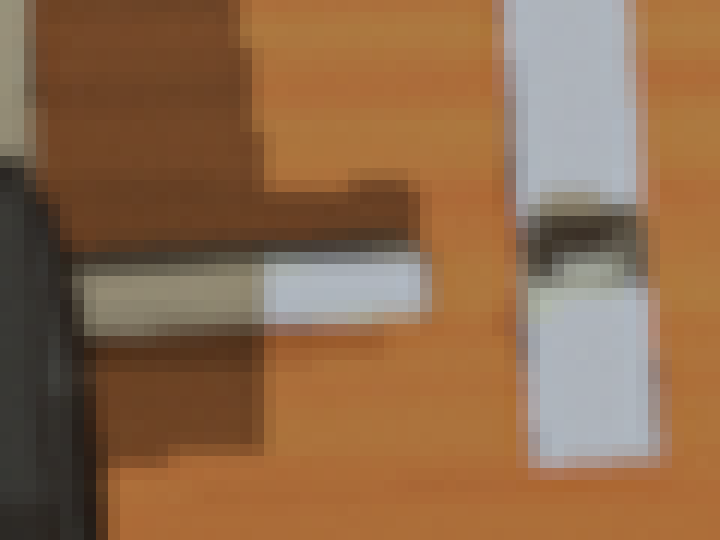

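Top-view check: extending the plate line to the blade gives row 277.5 against the blade's 276.8, about 1.6 mm over-drawn. Side says 0 and wrist says 0.8 over. I'll ease the sideways push a little and trim inward by about 0.8 mm.

Call:
{"op": "jog_arm", "data": {"motion": [0.7, 0, 0.7, 0, 0, 0, 1.5, 0, 1.4, 0, 0, 0, 1.5, 0, 1.4, 0, 0, 0, 1.5, 0, 1.4, 0, 0, 0]}}

```text
time_s: 15.05
position: [0.448, 0.1386, 0.0564]
tcp_rot: [[0.051, 0.004, 0.999], [-0.999, -0.01, 0.051], [0.01, -1.0, 0.004]]
force: [6.2, -46.0, 1.6]
opening: 0.129
```

```bash
python3 snap.py y
```

```text
15.05 [0.448  0.1386 0.0564] [  6.1619 -46.0176   1.5961] 0.12856187987548903
tcp rel -59.036707493026555 44.841320478445624
```

Call:
{"op": "jog_arm", "data": {"motion": [0, 0, 0.5, 0, 0, 0, 0, 0, 1, 0, 0, 0, 0, 0, 1, 0, 0, 0]}}

```text
time_s: 15.42
position: [0.4479, 0.1386, 0.0564]
tcp_rot: [[0.051, 0.002, 0.999], [-0.999, -0.01, 0.051], [0.01, -1.0, 0.002]]
force: [4.5, -46.1, 3.1]
opening: 0.135
```

Call:
{"op": "jog_arm", "data": {"motion": [0, 0, 0.5, 0, 0, 0, 0, 0, 1, 0, 0, 0, 0, 0, 1, 0, 0, 0]}}

```text
time_s: 15.8
position: [0.4479, 0.1386, 0.0564]
tcp_rot: [[0.051, 0.001, 0.999], [-0.999, -0.01, 0.051], [0.01, -1.0, 0.0]]
force: [2.9, -46.8, 3.8]
opening: 0.137
```

```bash
python3 snap.py z
```

```text
15.8 [0.4479 0.1386 0.0564] [  2.8744 -46.8212   3.8439] 0.13652783787197353
tcp rel -59.087896038852676 44.8184666532151
```

The sideways load is binding the leg in its sleeve. Easing the commanded push by 4 mm; pad friction should keep the fingers where they are.

Call:
{"op": "jog_arm", "data": {"motion": [1, 0, 0, 0, 0, 0, 2, 0, 0, 0, 0, 0, 3, 0, 0, 0, 0, 0, 4, 0, 0, 0, 0, 0, 4, 0, 0, 0, 0, 0]}}

```text
time_s: 16.42
position: [0.4505, 0.1384, 0.0564]
tcp_rot: [[0.049, 0.007, 0.999], [-0.999, -0.005, 0.049], [0.005, -1.0, 0.006]]
force: [7.0, -22.5, 0.0]
opening: 0.136
```

```bash
python3 snap.py a2
```

```text
16.425 [0.4505 0.1384 0.0564] [  7.0351 -22.5134   0.0402] 0.13564308358313215
tcp rel -56.575992407197106 44.555922525456786
```

Call:
{"op": "jog_arm", "data": {"motion": [0, 0, -0.9, 0, 0, 0, 0, 0, -1.8, 0, 0, 0, 0, 0, -1.8, 0, 0, 0, 0, 0, -1.8, 0, 0, 0, 0, 0, -1.8, 0, 0, 0]}}

```text
time_s: 17.05
position: [0.4503, 0.1384, 0.0564]
tcp_rot: [[0.049, 0.01, 0.999], [-0.999, -0.005, 0.049], [0.005, -1.0, 0.009]]
force: [8.9, -23.0, -2.4]
opening: 0.132
```

```bash
python3 snap.py b2 top side wrist
python3 - <<'E'
from h import *
f=np.array([.509,.0965,.065]);a=np.radians(2.6);X=np.array([np.cos(a),np.sin(a),0]);Y=np.array([-X[1],X[0],0])
cr=lambda p:np.array(((p-f)@X*1000,(p-f)@Y*1000))
t=cv2.imread('pics/top_b2.png');g=cv2.cvtColor(t,cv2.COLOR_BGR2GRAY)
for v in range(272,285): print(v,g[v,306:340:2])
s=cv2.imread('pics/side_b2.png');q=cv2.cvtColor(s,cv2.COLOR_BGR2GRAY)
for v in list(range(226,232))+[237,238]: print(v,q[v,192:206])
# knob circle in top views
for k in ['top0','top_w','top_x','top_b2']:
    h=cv2.cvtColor(cv2.imread(f'pics/{k}.png'),cv2.COLOR_BGR2HSV)[192:212,225:290]
    m=(h[:,:,2]>165)&(h[:,:,1]<40)&(h[:,:,0]<90)&(h[:,:,0]>10)
    print(k,m.sum(),np.argwhere(m).mean(0)+[192,225] if m.any() else None)
cv2.imwrite('pics/b2.png',np.vstack([cv2.resize(s[180:280,150:290],None,fx=4,fy=3,interpolation=0),cv2.resize(t[180:280,230:370],None,fx=4,fy=3,interpolation=0)]))
E
```

```text
17.05 [0.4503 0.1384 0.0564] [  8.9164 -23.0075  -2.3512] 0.13190138387919217
tcp rel -56.713301605475934 44.555773565274166
272 [ 73  72  71  71  70  69  68 111 122 121 118 150 123 116 115 111 129]
273 [ 67  66  63  62  60  63  68 110 123 123 120 124  77  66  64  70 106]
274 [ 58  62  64  68  72  84 100 109 123 123 122 104  63  52  52  78 101]
275 [ 87 109 116 120 126 137 155 117 122 124 122  94  56  67  73  91 101]
276 [128 161 173 174 174 175 181 132 125 127 125 105  60 108 120 117  97]
277 [137 172 182 181 182 181 183 139 126 127 127 118  83 150 158 137 102]
278 [135 170 180 180 180 179 181 141 126 128 127 131 126 152 154 141 126]
279 [129 167 178 178 177 172 170 137 128 128 126 132 171 174 173 172 160]
280 [111 149 163 163 159 148 143 122 126 127 123 130 180 180 180 181 175]
281 [ 71 105 121 122 122 118 125 121 124 125 115 127 180 179 179 180 176]
282 [ 56  96 105 105 105 107 121 121 122 123 115 123 180 179 178 179 176]
283 [ 63 104 113 111 111 114 123 122 124 123 122 117 179 179 179 179 175]
284 [ 72 113 122 121 122 123 124 124 125 124 126 120 180 179 178 180 175]
226 [ 48  50  44  43 118 222 236 233 236 227 137  57  49  52]
227 [ 50  48  42  50 134 231 236 233 235 220 116  46  46  53]
228 [ 51  48  43  60 150 231 236 233 236 211 103  44  47  58]
229 [ 50  47  43  90 188 236 237 237 236 198  94  44  49  63]
230 [ 50  45  46 112 211 234 231 232 223 163  74  47  50  58]
231 [ 50  47  45  82 153 167 163 161 151 102  56  47  51  55]
237 [ 72  71  81 132 177 141  95  87  89  81  56  48  51  50]
238 [ 72  72  94 158 184 120  86  86  88  82  56  50  53  52]
top0 54 [201.5    272.0926]
top_w 65 [202.5692 256.2   ]
top_x 66 [202.4545 256.9545]
top_b2 66 [202.5303 256.4091]
```

View pics/b2.png

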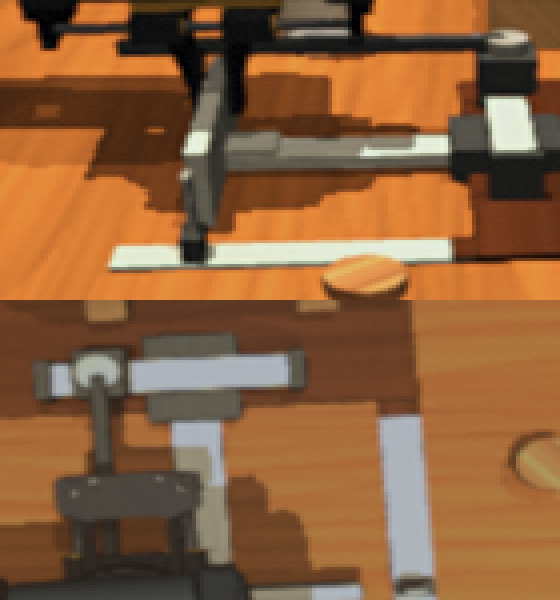

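Need to verify the lever really is at its stop, since the rail shows a small gap beyond the block.

Run:
```python
from h import *
f=np.array([.509,.0965,.065]);a=np.radians(2.6);X=np.array([np.cos(a),np.sin(a),0]);Y=np.array([-X[1],X[0],0])
cr=lambda p:np.array(((p-f)@X*1000,(p-f)@Y*1000))
g0=cv2.cvtColor(cv2.imread('pics/top0.png'),cv2.COLOR_BGR2GRAY)
g1=cv2.cvtColor(cv2.imread('pics/top_b2.png'),cv2.COLOR_BGR2GRAY)
for v in (210,212,214,216,218): print(v,g0[v,266:284],'|',g1[v,246:264])
a0=cv2.imread('pics/side0.png')[190:215,165:285];a1=cv2.imread('pics/side_b2.png')[180:205,165:285]
cv2.imwrite('pics/lev.png',np.vstack([cv2.resize(x,None,fx=6,fy=8,interpolation=0) for x in (a0,a1)]))
```

```text
210 [129  93  78  80  77  68  69  77  78  68  54  64  69  66  55  68  94  99] | [181 168 116  85  81  78  73  77  81  73  63  79  89  90  80  62  95 141]
212 [57 66 67 60 54 52 67 78 79 68 47 45 59 66 76 87 90 90] | [91 86 71 64 63 62 61 75 81 77 60 49 49 48 46 46 53 58]
214 [63 70 76 75 75 74 70 78 79 70 52 48 64 79 87 90 89 90] | [64 64 64 63 62 61 60 74 82 80 65 46 41 40 46 64 73 76]
216 [60 73 79 80 80 76 70 76 79 72 56 49 62 82 90 89 91 90] | [76 72 68 67 66 64 62 72 80 81 69 48 41 41 45 61 71 73]
218 [92 86 88 89 87 78 69 75 78 75 59 55 61 80 87 87 86 87] | [ 85  85  82  81  84  85  73  72  79  81  70  53  53  56  70 104 116 116]
```

View pics/lev.png

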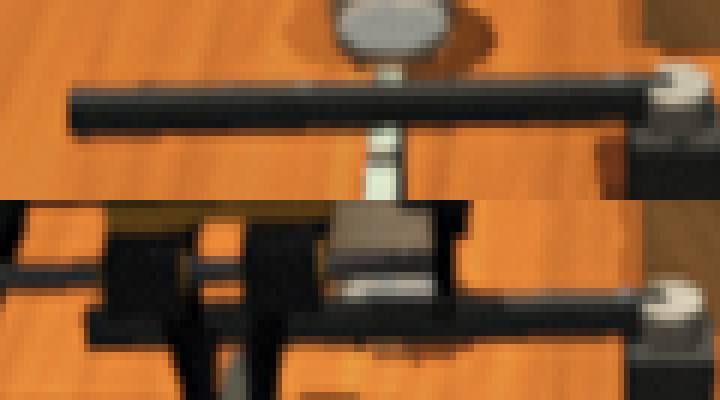

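Lever bar moved 19.8 px × 2.16 ≈ 42.7 mm from a start of ~2 mm, giving about 44.7 mm. With the stall, that means closed. Next I relieve more sideways load so the leg can be trimmed the last ~1.4 mm.

Call:
{"op": "jog_arm", "data": {"motion": [1, 0, -0.3, 0, 0, 0, 2, 0, -0.5, 0, 0, 0, 3, 0, -0.5, 0, 0, 0, 3, 0, -0.5, 0, 0, 0]}}

```text
time_s: 17.7
position: [0.4491, 0.1381, 0.0564]
tcp_rot: [[0.047, 0.009, 0.999], [-0.999, -0.001, 0.047], [0.002, -1.0, 0.009]]
force: [8.2, -6.8, -1.1]
opening: 0.135
```

```bash
python3 snap.py c2
```

```text
17.7 [0.4491 0.1381 0.0564] [ 8.208  -6.7645 -1.1081] 0.13497404237319158
tcp rel -57.95989711513315 44.30247785099766
```

At -57.96 against a target of about -58.15. A tiny trim, then hold and check.

Call:
{"op": "jog_arm", "data": {"motion": [0, 0, -0.3, 0, 0, 0, 0, 0, -0.3, 0, 0, 0, 0, 0, -0.3, 0, 0, 0, 0, 0, -0.3, 0, 0, 0, 0, 0, -0.3, 0, 0, 0, 0, 0, -0.3, 0, 0, 0, 0, 0, -0.3, 0, 0, 0, 0, 0, -0.3, 0, 0, 0]}}

```text
time_s: 18.7
position: [0.4488, 0.1381, 0.0564]
tcp_rot: [[0.047, 0.009, 0.999], [-0.999, -0.002, 0.047], [0.002, -1.0, 0.009]]
force: [7.9, -6.1, -1.7]
opening: 0.136
```

```bash
python3 snap.py d2 top side wrist
python3 - <<'E'
import cv2,numpy as np
t=cv2.imread('pics/top_d2.png');s=cv2.imread('pics/side_d2.png')
cv2.imwrite('pics/d2.png',np.hstack([cv2.resize(t,(400,300)),cv2.resize(s,(400,300))]))
g=cv2.cvtColor(t,cv2.COLOR_BGR2GRAY);q=cv2.cvtColor(s,cv2.COLOR_BGR2GRAY)
for v in range(273,283): print(v,g[v,310:340:2])
for v in (227,228,229,237,238): print(v,q[v,192:206])
print(g[214,246:264],g[216,246:264])
t0=cv2.imread('pics/top0.png')
for n,(x0,x1,y0,y1) in dict(tumbler=(155,200,240,285),stopper=(355,380,222,248),box=(122,195,165,216)).items():
    print(n,np.abs(t[y0:y1,x0:x1].astype(int)-t0[y0:y1,x0:x1]).mean())
E
```

```text
18.7 [0.4488 0.1381 0.0564] [ 7.8793 -6.14   -1.687 ] 0.13630750346115253
tcp rel -58.28986737922862 44.29629813585609
273 [ 70  69  68  67  68 111 123 122 121 124  77  66  64  71 106]
274 [ 62  60  63  64  67 111 123 123 121 104  64  52  51  77 100]
275 [ 78  86 105 113 116 118 124 124 123  94  56  66  73  91 101]
276 [131 140 160 169 173 133 125 126 125 106  60 108 121 117  98]
277 [175 175 179 181 183 139 126 128 127 117  83 150 159 137 102]
278 [182 181 180 180 182 142 126 128 128 132 126 151 154 141 127]
279 [180 179 179 179 180 148 127 128 127 132 171 173 173 173 160]
280 [175 170 167 162 161 142 126 127 123 129 179 180 180 181 175]
281 [151 141 131 120 121 125 124 125 116 127 179 178 180 180 175]
282 [116 111 107 105 116 120 121 122 115 123 180 179 179 179 175]
227 [ 49  46  45 118 221 236 232 234 226 146  63  47  48  75]
228 [ 49  42  51 131 230 236 233 235 221 118  46  47  53  79]
229 [ 48  45  60 149 233 238 235 237 214 106  43  49  55  81]
237 [ 73  70  80 133 180 138  95  89  86  61  50  52  51  51]
238 [ 72  71  95 157 183 118  84  88  84  64  52  50  51  50]
[64 64 63 64 63 61 61 74 82 80 65 46 40 40 46 63 73 76] [76 71 68 66 66 64 62 71 80 80 68 49 40 41 46 62 70 72]
tumbler 4.180576131687243
stopper 4.658974358974359
box 5.27880741337631
```

View pics/d2.png

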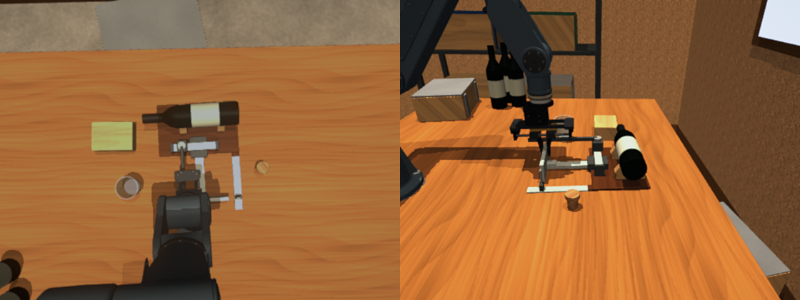

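The leg is at 58.3 mm, inside the spread of the estimates. The lever is unchanged at its stop, and the bystanders are where they were. Handing in.

```bash
python3 -c "
from rig import bot
print(bot.hand_in()); s=bot.read_state(); print(s['time_s'],s['position'],s['opening'])"
```

```text
the job is handed in; nothing more can be done
None
the job is handed in; nothing more can be done
```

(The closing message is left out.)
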